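# Check the lid stay of the spare-parts chest

### The job

Check the new folding stay on the spare-parts chest, the larger of the two grey boxes with the hinged stay on its side: raise its lid by the tab until the stay locks, and let go so that the stay alone holds the lid up. Then press the stay's joint down to break it and let the lid come gently down until it is fully shut.

Things in the scene. Friction and masses are not known exactly. Their poses are not given: they have to be found in the camera images.
- lid (a joint): Lid of the larger grey chest (200 x 200, 90 high), hinged along the top edge across from the tab. 0 = shut, grows as the tab edge rises; 1.157 rad = stay straight, the lid goes no higher. Let go there or up to 0.02 rad below (5 mm at the tab), the stay snaps over and locks by itself; a pull 10 mm further does no harm. Stay broken, the damped lid sinks shut by itself in 3 to 7 s. Lid 0.7 kg.
- stay (a joint): Middle joint of the folding stay, two 72 mm steel links outside the chest's left wall (left as seen from the tab side). 0 = folded, lid shut; 1.96 rad = straight; about 2.1 = locked, resting on its stop just above straight, a spring holding it there. A downward press of about 5 N breaks it; pressed down 40 mm it folds on, under 30 it springs back. Do not force it past the stop.
- tab (a point): Grip point of the lid's dark steel pull tab: 18 mm wide, 8 thick, sticking 56 mm out from the middle of the lid's front edge; the point is 41 mm out, mid-thickness, 95 mm above the table when shut. Axes turn with the lid; when shut x points level from tab to hinge, y along the hinge, z up. The hinge line is 245 mm along x and 5 mm down. Pinch across y; it pivots in the grip.
- thumb (a point): Press point on the thumb bar, a round dark steel bar (20 mm diameter, 82 long) sticking out sideways from the stay's middle joint, level, parallel to the hinge. The point is on the bar's axis, 26 mm from its outer end and 74 mm outside the lid's side edge, so closed fingers pressing straight down there clear the lid. About 130 mm above the table when locked, 23 mm when shut.

How it is judged:
By the outcome, as a careful person would: the job done as asked, in the order asked, and still so for the second after the job is handed in, with the robot touching nothing.
It also fails if it takes over 51 s, if anything falls off the work surface, if the arm or the gripper's body presses on something with over 40 N, if the wrist force passes 120 N, or if a joint passes its speed limit or range.

### The arm

A 6-joint arm with a two-finger parallel gripper is mounted at the origin on the work surface. World frame = base frame: x ahead of the robot, y to its left, z up, the work surface at z = 0. Lengths are in m, angles in rad, forces in N, time in s.
With the tool pointing down it reaches from about 0.25 to 0.775 m from the base axis. Payload 8.9 kg.
Tool frame: the origin (TCP) lies at the very end of the fingers, on their centre line; the grasp point (between the pads) lies 19 mm behind it; z points along the fingers, y is the line along which they close (so a half turn about z gives the same grasp; the last joint's range is limited). The gripper opens to 85 mm and grips with 20 to 120 N. Pads are 22 mm wide; open, the fingers measure 114 mm over their backs; the gripper's body (76 mm by 85 mm) begins 54 mm behind the grasp point. The pads swing forward as they close: fully open they stand 13 mm farther back than shut.
Start: joints at [-1.256, 0.291, -0.153, 1.127, 0, 1.431], TCP at [0.23, -0.472, 0.231] pointing down, gripper open.
Joint ranges: [-2.52, 2.52], [-0.91, 1.74], [-1.3, 1.37], [-1.96, 2.02], [-1.52, 1.47], [-3.14, 3.14]. Speed limits (rad/s): [2.22, 2.22, 2.79, 3.14, 3.14, 3.14].

### API

Orientations are given as a unit quaternion [x, y, z, w].
In Python, from cell import robot, imaging, models gives the robot as it stands.
- The arm moves only by the tool carry_out, never from a script. Its argument "plan" is a list that holds one entry, the list of rows, each a list of 7 numbers: the shift along the tool's x, y, z in units of 100 mm (1.0 is 100 mm), then the turn, a rotation vector about the tool's x, y, z in units of 90 degrees (1.0 is 90 degrees), then the opening, from 0 (shut) to 1 (fully open). A call has 1 to 5 rows; each row shifts and turns the commanded pose from where the row before left it, along the tool's axes as they then stand; what a row does not reach is not made up. A row lasts 1/12 s, in which the tool goes at most 41.7 mm and 7.16 degrees, less where a joint would pass 70% of its speed; a pose out of reach is approached as far as the arm can. A call with a number of a shift or a turn outside -1 to 1 is refused whole. A call with a gripper value outside its range is refused whole. The fingers move at their own pace and stop on an object; "squeeze" is the grip in N (left out, the last holds). Time passes only in rows, so rows that do not move let the fingers close. It gives the time, the measured TCP pose, the force, the opening and the grip force at its end, in the units of the state.
- robot.read_state(): the state, without advancing time (a new reading comes with each control period).
- imaging.read_camera(name): name is "scene" or "top" or "wrist"; returns the picture (420x560x3 uint8, blue, green, red); there is no depth.
- imaging.camera_params(name): a dict with "fx", "fy", "cx", "cy" (pixels), "R" (3x3) and "t" (3): a world point X has camera coordinates R X + t. Camera axes: x right, y down, z forward; pixel columns grow to the right and rows downward; lengths in m; the calibration is good to about 2 mm. A picture is of the moment at which its call begins: read the wrist's pose just before it. camera_params takes no time and is no camera call; for the wrist camera it gives the pose at the moment of the call.
- robot.close_job(): hands the job in; it is judged then, once.
Trained networks look in the newest picture that a camera, given by its name, has taken for a name from the list of things; names that differ only in an ending like _2 or _b are one class to them, and where a whole thing is asked for, a point or a joint stands for the part that bears it (a point fixed in the world has none). Each returns a list of dicts, best first, with "score" (0 to 1); they miss things now and then, are a little off and sometimes report something else, mostly with a low value. They report only what shows in the picture. A call takes as long as a camera call.
- models.find_in(thing, camera): "point" ([x, y, z] in m, in world coordinates, good to about 4 mm: the middle of the surface that is visible of it).
The state is a dict: "clock": time; "joint_positions": joint angles; "qd": joint speeds; "joint_torque": joint torques, N m; "tool_pos": TCP position; "ee_rot": TCP orientation; "force": force on the tool from outside, world axes, zero at the start; "torque": the same for the moment, N m; "gripper_width": finger opening in m; "gripper_force": force on a finger pad.
Only numpy, scipy, OpenCV 4.12 (cv2) and the standard library are available. Lean on these libraries where they do the work, as an engineer would, in place of code of your own. Each camera call takes 0.05 s, during which the arm holds its last target. There are 200 camera calls.

## Working session

There is one attempt and no reset: what is moved stays moved. The work goes in short steps, Python scripts to look and compute and a tool call to move; the robot and the scene stay as the last step left them, time stands still between calls to the robot, and variables do not carry over. Pictures are saved under pics/ and viewed, at most 10 in all, crops included, and the job is handed in when it is done.

Besides the shell and the picture viewer there is one more tool, called after "Call:" by a JSON object that holds its "api" and its "payload", one argument or row to a line. carry_out: Moves the arm, as the interface text tells. Shifts and turns lie within -1 to 1; 1 stands for 100 mm of shift or 90 degrees of turn. Its arguments: {"type":"object","properties":{"plan":{"type":"array","items":{"type":"array","items":{"type":"array","items":{"type":"number","minimum":-1,"maximum":1}}}},"squeeze":{"type":"number"}},"required":["plan"]}

```bash
mkdir -p pics; python3 - <<'E'
from cell import robot, imaging, models
import cv2,numpy as np
s=robot.read_state();print(s)
a=imaging.read_camera("scene");b=imaging.read_camera("top")
cv2.imwrite("pics/a.png",a);cv2.imwrite("pics/b.png",b)
for c in("scene","top"):
  for n in("tab","thumb","lid","stay"):
    print(c,n,[(np.round(d["point"],3),round(d["score"],2)) for d in models.find_in(n,c)[:3]])
print(imaging.camera_params("top"),imaging.camera_params("scene"))
E
```

```text
{'clock': 0.0, 'joint_positions': array([-1.25630720e+00,  2.91284217e-01, -1.54159092e-01,  1.12669461e+00,
       -2.28444565e-05,  1.43149602e+00]), 'qd': array([ 8.85074917e-04,  1.17035238e-03,  9.70600707e-04,  1.96227846e-03,
       -1.84142989e-03,  1.50718463e-05]), 'joint_torque': array([-9.76101342e-05, -5.37148440e+01,  3.31367218e+01,  1.60681695e-02,
       -1.89035900e-04,  1.28397926e-05]), 'tool_pos': array([ 0.2300008 , -0.47142979,  0.23071804]), 'ee_rot': array([ 9.74369413e-01,  2.24952877e-01, -7.00614995e-05, -6.67227205e-04]), 'force': array([ 0.04277313,  0.36639417, -0.24023354]), 'torque': array([-0.0246791 ,  0.02202015,  0.03039927]), 'gripper_force': 0.0, 'gripper_width': 0.0849433856829714}
scene tab [(array([0.611, 0.124, 0.097]), 0.8)]
scene thumb [(array([0.604, 0.302, 0.031]), 0.65)]
scene lid [(array([0.606, 0.127, 0.103]), 0.76)]
scene stay []
top tab [(array([0.592, 0.14 , 0.103]), 0.78)]
top thumb [(array([0.589, 0.284, 0.034]), 0.55)]
top lid [(array([0.592, 0.136, 0.096]), 0.83)]
top stay []
{'fx': 390.357607382383, 'fy': 390.357607382383, 'cx': 278.9032937218326, 'cy': 208.8977902648813, 'R': array([[ 0.02410052, -0.99970313, -0.00358029],
       [-0.97459761, -0.02269733, -0.22281005],
       [ 0.22266265,  0.00885918, -0.9748553 ]]), 't': array([-0.03379691,  0.58612924,  0.84612311])} {'fx': 411.38159109232487, 'fy': 411.38159109232487, 'cx': 273.6349740521793, 'cy': 209.2555501368901, 'R': array([[ 0.40858883,  0.91266847, -0.00956196],
       [ 0.68582226, -0.31391199, -0.65658746],
       [-0.60224829,  0.2617165 , -0.75418928]]), 't': array([-0.22333328, -0.33260762,  1.29347302])}
```

View pics/a.png

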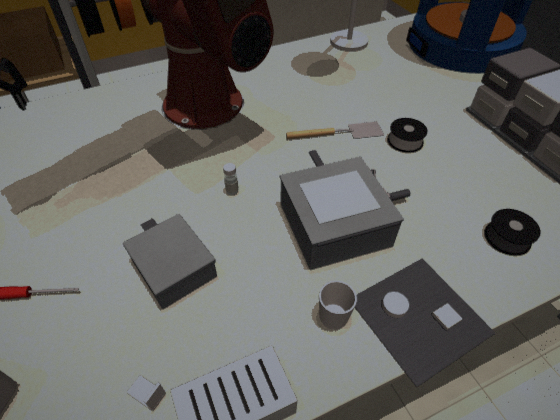

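View pics/b.png

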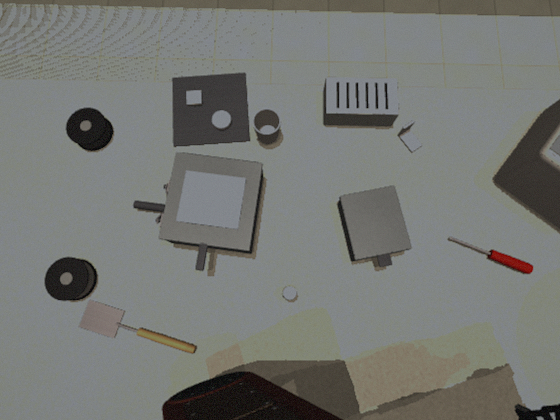

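The larger chest is at about (340,210) in the scene view and (212,203) in the top view. Its tab points to the robot with the tip near top (200,268), and the thumb bar lies on the left at top (135..165,206). I'll enlarge the crops to pick pixels.

```bash
python3 - <<'E'
import cv2,numpy as np
a=cv2.imread("pics/a.png")[135:275,265:425];b=cv2.imread("pics/b.png")[140:280,120:280]
f=lambda i:cv2.convertScaleAbs(cv2.resize(i,None,fx=5,fy=4.2857,interpolation=cv2.INTER_CUBIC),alpha=1.5)
for n,i in(("a2",a),("b2",b)):
  cv2.imwrite(f"pics/{n}.png",cv2.convertScaleAbs(cv2.resize(i,None,fx=4,fy=4,interpolation=cv2.INTER_CUBIC),alpha=1.6))
E
```

```text
(no output)
```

View pics/a2.png

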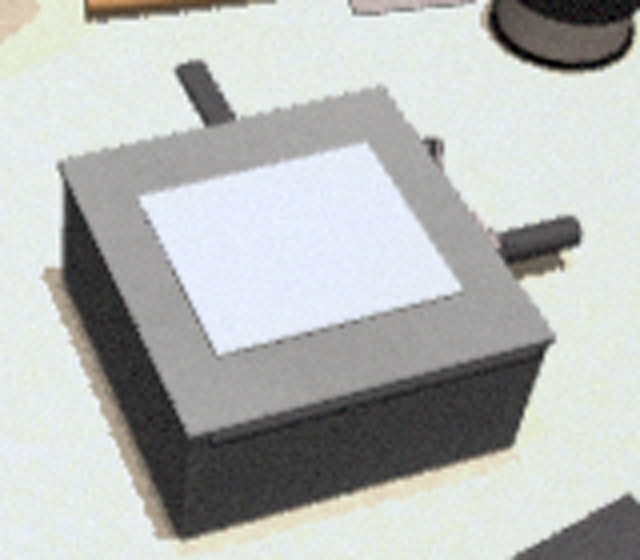

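View pics/b2.png

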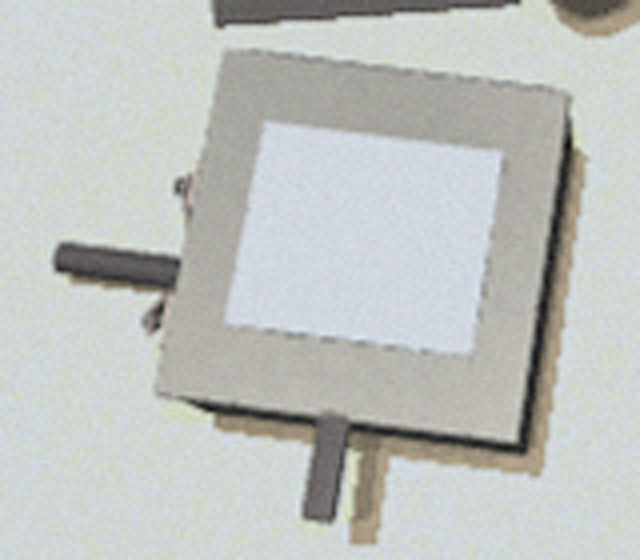

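The crops show lid corners, the tab tip at (320,520) in the top crop and (190,65) in the scene crop, and the bar end at (57,255) and (573,230). I'll fit the pose to these.

```bash
cat > h.py <<'E'
import numpy as np
from scipy.spatial.transform import Rotation as R
E
python3 - <<'E'
from cell import imaging,robot
import numpy as np
from scipy.optimize import least_squares
T=np.array([[225,50],[569,93],[522,442],[157,396],[320,520],[57,257]])/4+[120,140]
S=np.array([[552,340],[190,435],[60,165],[382,88],[190,65],[577,230]])/4+[265,135]
P={"top":T,"scene":S};C={c:imaging.camera_params(c) for c in P}
def pts(p):
  x,y,th,w,zt,L,bx,bz=p
  q=np.array([[.041+L,w/2,zt],[.041+L,-w/2,zt],[.041,-w/2,zt],[.041,w/2,zt],[-.015,0,.099],[bx,w/2+.1,bz]])
  c,s=np.cos(th),np.sin(th)
  return q@np.array([[c,s,0],[-s,c,0],[0,0,1]])+[x,y,0]
def f(p):
  r=[]
  for c in P:
    k=C[c];X=pts(p)@np.array(k["R"]).T+k["t"]
    r.append((X[:,:2]/X[:,2:]*k["fx"]+[k["cx"],k["cy"]]-P[c]))
  return np.concatenate(r).ravel()
o=least_squares(f,[.47,.13,-.05,.2,.1,.2,.13,.023],loss="soft_l1")
print(np.round(o.x,4));print(np.round(f(o.x).reshape(2,6,2),1))
E
```

```text
[ 0.455   0.1481 -0.1053  0.2032  0.0949  0.2038  0.1255  0.0239]
[[[-0.1  0.3]
  [-0.1  0.1]
  [-1.1 -0.3]
  [-0.2 -0.5]
  [-0.7 -0.5]
  [ 0.4 -0.5]]

 [[ 0.5 -0.5]
  [-0.3  0.9]
  [-0.7 -0.1]
  [-0.4  0.1]
  [-0.7 -1.1]
  [-0.8 -0.3]]]
```

Call:
{"api": "carry_out", "payload": {
  "plan": [
    [[0,0,0,0,0,-0.0795,1],[0,0,0,0,0,-0.0795,1],[0,0,0,0,0,-0.0795,1],[0,0,0,0,0,-0.0795,1],[0,0,0,0,0,-0.0795,1]]
  ],
  "squeeze": 60
}}

```text
clock: 0.92
tool_pos: [0.2301, -0.4718, 0.2313]
ee_rot: [0.857, 0.516, 0.0, 0.0]
force: [0.9, -0.7, -0.5]
gripper_width: 0.0855
gripper_force: 0.0
```

Call:
{"api": "carry_out", "payload": {
  "plan": [
    [[0,0,0,0,0,-0.0795,1],[0,0,0,0,0,-0.0795,1],[0,0,0,0,0,-0.0795,1],[0,0,0,0,0,-0.0795,1],[0,0,0,0,0,-0.0795,1]]
  ]
}}

```text
clock: 1.33
tool_pos: [0.2302, -0.4719, 0.2313]
ee_rot: [0.657, 0.754, -0.0, 0.0]
force: [0.4, -0.3, -0.5]
gripper_width: 0.0854
gripper_force: 0.0
```

Call:
{"api": "carry_out", "payload": {
  "plan": [
    [[0,0,0,0,0,-0.0795,1],[0,0,0,0,0,-0.0795,1],[0,0,0,0,0,-0.0795,1],[0,0,0,0,0,-0.0795,1],[0,0,0,0,0,-0.0795,1]]
  ]
}}

```text
clock: 1.75
tool_pos: [0.2302, -0.4718, 0.2313]
ee_rot: [0.393, 0.919, 0.0, -0.0]
force: [-0.4, 0.2, -0.8]
gripper_width: 0.0854
gripper_force: 0.0
```

Call:
{"api": "carry_out", "payload": {
  "plan": [
    [[0,0,0,0,0,-0.0795,1],[0,0,0,0,0,-0.0795,1],[0,0,0,0,0,-0.0795,1],[0,0,0,0,0,-0.0795,1],[0,0,0,0,0,-0.0795,1]]
  ]
}}

```text
clock: 2.17
tool_pos: [0.2302, -0.4719, 0.2313]
ee_rot: [0.092, 0.996, -0.0, 0.0]
force: [-0.1, 1.0, 0.2]
gripper_width: 0.0853
gripper_force: 0.0
```

Call:
{"api": "carry_out", "payload": {
  "plan": [
    [[0,0,0,0,0,-0.054,1],[0,0,0,0,0,0,1]]
  ]
}}

```text
clock: 2.33
tool_pos: [0.2301, -0.4719, 0.2313]
ee_rot: [0.051, 0.999, -0.0, -0.0]
force: [-0.4, 0.1, -0.8]
gripper_width: 0.0854
gripper_force: 0.0
```

Call:
{"api": "carry_out", "payload": {
  "plan": [
    [[-0.0795,0.32,0.0354,0,0,0,1],[-0.0795,0.32,0.0354,0,0,0,1],[-0.0795,0.32,0.0354,0,0,0,1],[-0.0795,0.32,0.0354,0,0,0,1],[-0.0795,0.32,0.0354,0,0,0,1]]
  ]
}}

```text
clock: 2.75
tool_pos: [0.2867, -0.3155, 0.2135]
ee_rot: [0.055, 0.999, -0.0, 0.0]
force: [0.7, 0.4, 0.2]
gripper_width: 0.0854
gripper_force: 0.0
```

Call:
{"api": "carry_out", "payload": {
  "plan": [
    [[-0.0795,0.32,0.0354,0,0,0,1],[-0.0795,0.32,0.0354,0,0,0,1],[-0.0795,0.32,0.0354,0,0,0,1],[-0.0795,0.32,0.0354,0,0,0,1],[-0.0795,0.32,0.0354,0,0,0,1]]
  ]
}}

```text
clock: 3.17
tool_pos: [0.3432, -0.1606, 0.1959]
ee_rot: [0.055, 0.999, -0.0, 0.0]
force: [0.6, -1.0, 0.2]
gripper_width: 0.0858
gripper_force: 0.0
```

Call:
{"api": "carry_out", "payload": {
  "plan": [
    [[-0.0795,0.32,0.0354,0,0,0,1],[-0.0795,0.32,0.0354,0,0,0,1],[-0.0795,0.32,0.0354,0,0,0,1],[-0.0795,0.32,0.0354,0,0,0,1],[-0.0795,0.32,0.0354,0,0,0,1]]
  ]
}}

```text
clock: 3.58
tool_pos: [0.3996, -0.0054, 0.1783]
ee_rot: [0.054, 0.999, -0.0, 0.0]
force: [1.6, -0.2, -0.4]
gripper_width: 0.0853
gripper_force: 0.0
```

Call:
{"api": "carry_out", "payload": {
  "plan": [
    [[-0.0795,0.32,0.0354,0,0,0,1],[-0.0795,0.32,0.0354,0,0,0,1],[-0.0795,0.32,0.0354,0,0,0,1],[-0.0795,0.32,0.0354,0,0,0,1],[-0.0795,0.32,0.0354,0,0,0,1]]
  ]
}}

```text
clock: 4.0
tool_pos: [0.456, 0.1497, 0.1604]
ee_rot: [0.054, 0.999, 0.0, 0.0]
force: [1.3, -0.3, 0.3]
gripper_width: 0.0855
gripper_force: 0.0
```

Call:
{"api": "carry_out", "payload": {
  "plan": [
    [[0,0,0,0,0,0,1],[0,0,0,0,0,0,1]]
  ]
}}

```text
clock: 4.17
tool_pos: [0.4556, 0.1492, 0.1602]
ee_rot: [0.053, 0.999, -0.0, -0.0]
force: [-1.1, -0.2, 0.4]
gripper_width: 0.0852
gripper_force: 0.0
```

```bash
python3 - <<'E'
from cell import robot, imaging, models
import cv2,numpy as np
s=robot.read_state();print(s["tool_pos"],s["ee_rot"],s["joint_positions"])
k=imaging.camera_params("wrist");a=imaging.read_camera("wrist")
def pr(p):
  X=k["R"]@np.array(p)+k["t"];return X[:2]/X[2]*k["fx"]+[k["cx"],k["cy"]]
hx=np.array([.9945,-.1051,0]);hy=np.array([.1051,.9945,0]);t=np.array([.455,.1481,.095])
for p in(t-.015*hx+[0,0,.004]+.009*hy,t-.015*hx+[0,0,.004]-.009*hy,t+[0,0,.004],t+.041*hx+.1*hy,t+.041*hx-.1*hy):
  q=pr(p);print(q);cv2.circle(a,tuple(int(v) for v in np.round(q)),3,(0,0,255),1)
cv2.imwrite("pics/w.png",a)
E
```

```text
[0.45563927 0.14919067 0.160163  ] [ 5.26141546e-02  9.98614891e-01 -8.50165968e-05 -2.06755239e-04] [ 1.63838665e-01  2.61075817e-01 -3.92388479e-01  9.17772411e-01
 -7.72466041e-05  2.69115605e-01]
[294.72427279 202.81718761]
[262.43663156 202.8113537 ]
[278.6069559  228.23217741]
[442.85356096 289.66522704]
[114.60776803 289.57407837]
```

View pics/w.png

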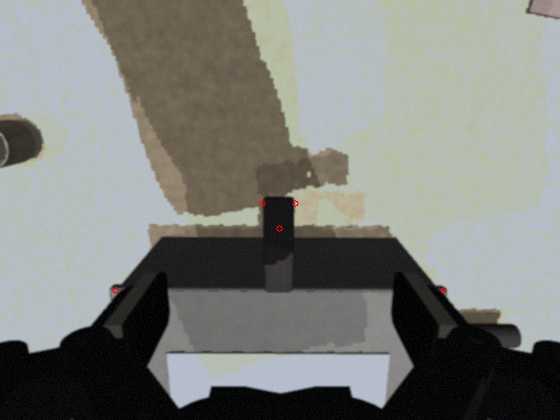

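The wrist view shows the tab tip at (278,197), with the lid edge at row 290. Both match the fit within 3 mm, so I'll descend and grip.

Call:
{"api": "carry_out", "payload": {
  "plan": [
    [[0,0,0.168,0,0,0,1],[0,0,0.168,0,0,0,1],[0,0,0.168,0,0,0,1],[0,0,0.168,0,0,0,1],[0,0,0.168,0,0,0,1]]
  ]
}}

```text
clock: 4.63
tool_pos: [0.4555, 0.1466, 0.0761]
ee_rot: [0.054, 0.999, -0.0, 0.0]
force: [0.3, 0.0, -0.3]
gripper_width: 0.0854
gripper_force: 0.0
```

Call:
{"api": "carry_out", "payload": {
  "plan": [
    [[0,0,0,0,0,0,0],[0,0,0,0,0,0,0],[0,0,0,0,0,0,0],[0,0,0,0,0,0,0],[0,0,0,0,0,0,0]]
  ]
}}

```text
clock: 5.05
tool_pos: [0.4563, 0.1478, 0.0775]
ee_rot: [0.053, 0.999, 0.0, 0.001]
force: [-0.7, -0.6, -1.2]
gripper_width: 0.0254
gripper_force: 0.0
```

Call:
{"api": "carry_out", "payload": {
  "plan": [
    [[0,0,0,0,0,0,0],[0,0,0,0,0,0,0],[0,0,0,0,0,0,0],[0,0,0,0,0,0,0]]
  ]
}}

```text
clock: 5.38
tool_pos: [0.4563, 0.1481, 0.0775]
ee_rot: [0.053, 0.999, 0.0, 0.001]
force: [-2.2, -0.6, 6.6]
gripper_width: 0.0169
gripper_force: 58.4
```

```bash
python3 - <<'E'
import numpy as np
# arc 0..1.157+: tool x=-hx, z down; 26 rows
a=np.concatenate([np.linspace(0,1.157,26)]);x=-.245*np.cos(a)+.005*np.sin(a);z=.245*np.sin(a)+.005*np.cos(a)
c=np.round(np.c_[-(x-x[0]),-(z-z[0])]*10,3);print(np.round(np.diff(c,axis=0),3).tolist(),c[-1])
E
```

```text
[[-0.005, -0.113], [-0.01, -0.113], [-0.015, -0.113], [-0.021, -0.111], [-0.026, -0.111], [-0.031, -0.109], [-0.035, -0.107], [-0.041, -0.106], [-0.046, -0.104], [-0.05, -0.102], [-0.055, -0.099], [-0.06, -0.096], [-0.063, -0.094], [-0.069, -0.091], [-0.072, -0.087], [-0.076, -0.084], [-0.08, -0.08], [-0.084, -0.077], [-0.087, -0.072], [-0.091, -0.069], [-0.093, -0.064], [-0.096, -0.06], [-0.099, -0.055], [-0.102, -0.05], [-0.104, -0.046]] [-1.511 -2.213]
```

Call:
{"api": "carry_out", "payload": {
  "plan": [
    [[-0.005,0,-0.113,0,0,0,0],[-0.01,0,-0.113,0,0,0,0],[-0.015,0,-0.113,0,0,0,0],[-0.021,0,-0.111,0,0,0,0],[-0.026,0,-0.111,0,0,0,0]]
  ]
}}

```text
clock: 5.8
tool_pos: [0.4638, 0.1473, 0.1331]
ee_rot: [0.053, 0.999, 0.0, 0.0]
force: [6.6, 0.9, -11.3]
gripper_width: 0.0161
gripper_force: 58.7
```

Call:
{"api": "carry_out", "payload": {
  "plan": [
    [[-0.031,0,-0.109,0,0,0,0],[-0.035,0,-0.107,0,0,0,0],[-0.041,0,-0.106,0,0,0,0],[-0.046,0,-0.104,0,0,0,0],[-0.05,0,-0.102,0,0,0,0]]
  ]
}}

```text
clock: 6.22
tool_pos: [0.4837, 0.145, 0.1855]
ee_rot: [0.053, 0.999, 0.0, -0.0]
force: [5.7, 1.5, -12.9]
gripper_width: 0.0166
gripper_force: 58.7
```

Call:
{"api": "carry_out", "payload": {
  "plan": [
    [[-0.055,0,-0.099,0,0,0,0],[-0.06,0,-0.096,0,0,0,0],[-0.063,0,-0.094,0,0,0,0],[-0.069,0,-0.091,0,0,0,0],[-0.072,0,-0.087,0,0,0,0]]
  ]
}}

```text
clock: 6.63
tool_pos: [0.5147, 0.1416, 0.2316]
ee_rot: [0.053, 0.999, -0.0, -0.001]
force: [4.6, 1.4, -13.3]
gripper_width: 0.0165
gripper_force: 59.2
```

Call:
{"api": "carry_out", "payload": {
  "plan": [
    [[-0.076,0,-0.084,0,0,0,0],[-0.08,0,-0.08,0,0,0,0],[-0.084,0,-0.077,0,0,0,0],[-0.087,0,-0.072,0,0,0,0],[-0.091,0,-0.069,0,0,0,0]]
  ]
}}

```text
clock: 7.05
tool_pos: [0.5557, 0.1371, 0.2691]
ee_rot: [0.053, 0.999, -0.0, -0.002]
force: [2.1, 0.8, -14.4]
gripper_width: 0.0167
gripper_force: 58.8
```

Call:
{"api": "carry_out", "payload": {
  "plan": [
    [[-0.093,0,-0.064,0,0,0,0],[-0.096,0,-0.06,0,0,0,0],[-0.099,0,-0.055,0,0,0,0],[-0.102,0,-0.05,0,0,0,0],[-0.104,0,-0.046,0,0,0,0]]
  ]
}}

```text
clock: 7.47
tool_pos: [0.6045, 0.1317, 0.2964]
ee_rot: [0.053, 0.999, -0.0, -0.002]
force: [-0.7, 0.4, -10.1]
gripper_width: 0.0165
gripper_force: 59.8
```

Call:
{"api": "carry_out", "payload": {
  "plan": [
    [[0,0,0,0,0,0,0],[0,0,0,0,0,0,0]]
  ]
}}

```text
clock: 7.63
tool_pos: [0.6058, 0.1316, 0.2969]
ee_rot: [0.053, 0.999, -0.0, -0.001]
force: [2.7, -2.7, -10.3]
gripper_width: 0.0164
gripper_force: 60.1
```

```bash
python3 - <<'E'
from cell import robot, imaging
import cv2,numpy as np
s=robot.read_state();p=s["tool_pos"];print(p,s["force"])
g=p+[0,0,.019];hx=np.array([.9945,-.1051,0]);H=np.array([.455,.1481,.09])+.245*hx
d=(g-H)@hx;z=g[2]-H[2];print("r",np.hypot(d,z),"ang",np.arctan2(z,-d)-np.arctan2(.005,.245))
cv2.imwrite("pics/s2.png",imaging.read_camera("scene"))
E
```

```text
[0.60575645 0.13157441 0.29688742] [  2.73664938  -2.68467778 -10.28357583]
r 0.24441808527929967 ang 1.158489759928613
```

View pics/s2.png

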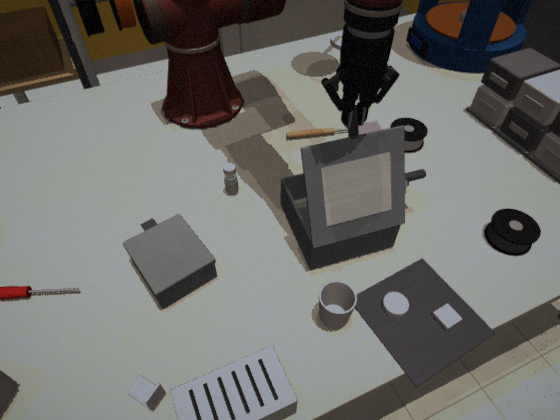

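The lid is up, its tab held at about (352,120), with the measured angle at 1.158. I'll pull about 6 mm further for margin and read the force.

Call:
{"api": "carry_out", "payload": {
  "plan": [
    [[-0.028,0,-0.012,0,0,0,0],[-0.028,0,-0.012,0,0,0,0],[0,0,0,0,0,0,0],[0,0,0,0,0,0,0]]
  ]
}}

```text
clock: 8.02
tool_pos: [0.6104, 0.1311, 0.2989]
ee_rot: [0.053, 0.999, -0.0, -0.002]
force: [1.2, -3.8, -20.4]
gripper_width: 0.0164
gripper_force: 59.2
```

Call:
{"api": "carry_out", "payload": {
  "plan": [
    [[0,0,0,0,0,0,1],[0,0,0,0,0,0,1],[0,0,0,0,0,0,1],[0,0,0,0,0,0,1],[0,0,0,0,0,0,1]]
  ]
}}

```text
clock: 8.43
tool_pos: [0.6119, 0.1316, 0.3014]
ee_rot: [0.053, 0.999, 0.0, 0.001]
force: [0.1, 0.2, 0.1]
gripper_width: 0.0761
gripper_force: 0.0
```

Call:
{"api": "carry_out", "payload": {
  "plan": [
    [[0,0,-0.15,0,0,0,1],[0,0,-0.2,0,0,0,1],[0,0,-0.2,0,0,0,1],[0,0,-0.2,0,0,0,1],[0,0,-0.05,0,0,0,1]]
  ]
}}

```text
clock: 8.85
tool_pos: [0.6123, 0.1316, 0.3839]
ee_rot: [0.053, 0.999, 0.0, 0.003]
force: [0.9, -0.4, 0.4]
gripper_width: 0.0856
gripper_force: 0.0
```

```bash
python3 - <<'E'
from cell import robot, imaging, models
import cv2,numpy as np
s=robot.read_state();print(s["tool_pos"],s["joint_positions"])
I={c:imaging.read_camera(c) for c in("scene","top")}
for c in I: print(c,[(np.round(d["point"],3),round(d["score"],2)) for d in models.find_in("thumb",c)[:3]])
a=cv2.resize(I["scene"][90:280,270:440],None,fx=3,fy=3);b=cv2.resize(I["top"][120:310,110:280],None,fx=2.2,fy=3)[:,:290]
b=cv2.resize(I["top"][120:310,110:206],None,fx=3,fy=3)
cv2.imwrite("pics/s3.png",cv2.convertScaleAbs(np.hstack([a,b]),alpha=1.6))
E
```

```text
[0.61225006 0.13156596 0.38389284] [9.48989283e-02 4.84801944e-01 5.33088310e-01 1.61384478e+00
 1.82936785e-04 2.00219107e-01]
scene [(array([0.622, 0.301, 0.132]), 0.69)]
top [(array([0.607, 0.252, 0.138]), 0.7)]
```

View pics/s3.png

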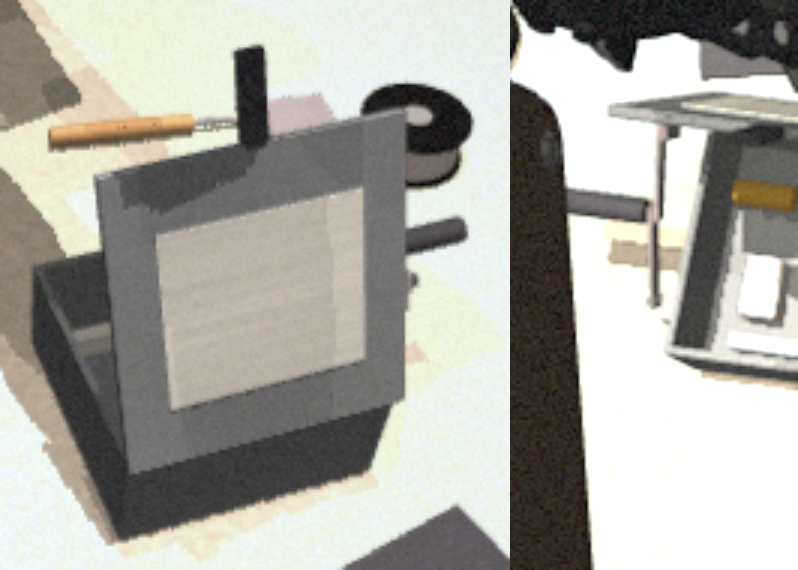

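The lid stands by itself on the stay. The thumb bar's outer end is near scene crop (463,232) and its inner end near top crop (647,209). I'll solve for the bar position and its arc.

```bash
python3 - <<'E'
from cell import robot, imaging
import numpy as np
from scipy.optimize import least_squares,fsolve
hx=np.array([.9945,-.1051,0]);hy=np.array([.1051,.9945,0]);t=np.array([.455,.1481,0])
ob=[("scene",np.array([463,232])/3+[270,90],.2016),("top",np.array([647-510,209])/3+[110,120],.1196)]
C={c:imaging.camera_params(c) for c,_,_ in ob}
def f(p):
  r=[]
  for c,px,l in ob:
    k=C[c];X=k["R"]@(t+p[0]*hx+l*hy+[0,0,p[1]])+k["t"];r+=list(X[:2]/X[2]*k["fx"]+[k["cx"],k["cy"]]-px)
  return r
o=least_squares(f,[.12,.13]);b,z=o.x;print(o.x,o.fun,"thumb",t+b*hx+.1756*hy+[0,0,z])
for g in((.19,.09),(.05,.05),(.1,.09)):
  A=fsolve(lambda q:[np.hypot(q[0]-b,q[1]-z)-.072,np.hypot(q[0]-.1255,q[1]-.0239)-.072],g);print("A",A)
  for dz in(0,.02,.04,.05,.07):
    zz=z-dz;h=.072**2-(zz-A[1])**2;print(dz,A[0]+np.sign(b-A[0])*np.sqrt(max(h,0)))
s=robot.read_state();p=s["tool_pos"];d=t+b*hx+.1756*hy+[0,0,z]-p;print("d hx,hy,z",d@hx,d@hy,d[2])
E
```

```text
[0.14486832 0.12464925] [-0.60960641 -0.29453778  0.549871   -0.42803299] thumb [0.6175271  0.30750854 0.12464925]
A [0.18479906 0.06473652]
0 0.14486832061871618
0.02 0.12487433083674197
0.04 0.11560742418173105
0.05 0.1134847056394215
0.07 0.11350918335061753
A [0.08556926 0.08381273]
0 0.14486832061857716
0.02 0.15448833686757057
0.04 0.1575643970966325
0.05 0.1569837549167094
0.07 0.15139851452061978
A [0.08556926 0.08381273]
0 0.14486832061837454
0.02 0.15448833686769556
0.04 0.15756439709700398
0.05 0.15698375491719957
0.07 0.15139851452137681
d hx,hy,z -0.01238428880442249 0.17577788389623453 -0.25467378575488553
```

Call:
{"api": "carry_out", "payload": {
  "plan": [
    [[0.02,0.352,0,0,0,0,0],[0.02,0.352,0,0,0,0,0],[0.02,0.352,0,0,0,0,0],[0.02,0.352,0,0,0,0,0],[0.02,0.352,0,0,0,0,0]]
  ]
}}

```text
clock: 9.47
tool_pos: [0.6195, 0.3089, 0.379]
ee_rot: [0.053, 0.999, -0.0, -0.001]
force: [1.0, 0.2, 0.2]
gripper_width: 0.026
gripper_force: 0.0
```

Call:
{"api": "carry_out", "payload": {
  "plan": [
    [[0,0,0,0,0,0,0],[0,0,0.2,0,0,0,0],[0,0,0.3,0,0,0,0],[0,0,0.3,0,0,0,0],[0,0,0.3,0,0,0,0]]
  ]
}}

```text
clock: 9.88
tool_pos: [0.6192, 0.3073, 0.2675]
ee_rot: [0.052, 0.999, -0.0, -0.001]
force: [0.1, 0.7, -0.0]
gripper_width: -0.0
gripper_force: 0.0
```

Call:
{"api": "carry_out", "payload": {
  "plan": [
    [[0,0,0.3,0,0,0,0],[0,0,0.3,0,0,0,0],[0,0,0.3,0,0,0,0],[0,0,0.15,0,0,0,0],[0,0,0,0,0,0,0]]
  ]
}}

```text
clock: 10.3
tool_pos: [0.6167, 0.3062, 0.1596]
ee_rot: [0.053, 0.999, -0.002, -0.004]
force: [0.1, 1.0, -0.3]
gripper_width: 0.0003
gripper_force: 0.0
```

```bash
python3 - <<'E'
from cell import robot, imaging
import cv2,numpy as np
s=robot.read_state();p=s["tool_pos"];print(p,s["ee_rot"],s["gripper_width"])
hx=np.array([.9945,-.1051,0]);hy=np.array([.1051,.9945,0]);t=np.array([.455,.1481,0])
print("tool hx,hy",(p-t)@hx,(p-t)@hy)
k={c:imaging.camera_params(c) for c in("scene","wrist")}
a=imaging.read_camera("scene");w=imaging.read_camera("wrist")
def pr(c,X):
  X=k[c]["R"]@X+k[c]["t"];return tuple(int(v) for v in np.round(X[:2]/X[2]*k[c]["fx"]+[k[c]["cx"],k[c]["cy"]]))
for l in(.1196,.1756,.2016):
  X=t+.1449*hx+l*hy+[0,0,.1246]
  cv2.circle(a,pr("scene",X),2,(0,0,255),-1);cv2.circle(w,pr("wrist",X),4,(0,0,255),-1)
a=cv2.resize(a[90:230,320:460],(420,420),interpolation=cv2.INTER_CUBIC)
cv2.imwrite("pics/p.png",cv2.convertScaleAbs(np.hstack([a,cv2.resize(w,(380,285)) if 0 else cv2.copyMakeBorder(cv2.resize(w,(380,285)),0,135,0,0,0)]),alpha=1.5))
E
```

```text
[0.61673201 0.30619216 0.15958332] [ 0.05266514  0.99860248 -0.00173828 -0.00405671] 0.0002506542550149441
tool hx,hy 0.14422699724546334 0.1742206846905311
```

View pics/p.png

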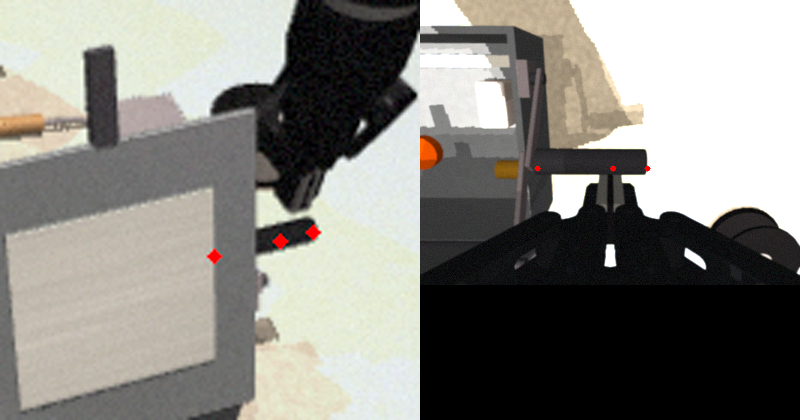

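The wrist view shows the bar axis about 4 mm nearer the robot than the dots. The closed fingers are still over it, and the bar will drift toward the hinge as it goes down. I'll press down, following the arc.

Call:
{"api": "carry_out", "payload": {
  "plan": [
    [[0,0,0.06,0,0,0,0],[0,0,0.06,0,0,0,0],[0,0,0.06,0,0,0,0],[0,0,0.06,0,0,0,0],[0,0,0.04,0,0,0,0]]
  ]
}}

```text
clock: 10.82
tool_pos: [0.6198, 0.3074, 0.1365]
ee_rot: [0.053, 0.999, -0.0, -0.0]
force: [0.4, 0.8, -0.4]
gripper_width: -0.0005
gripper_force: 0.0
```

Call:
{"api": "carry_out", "payload": {
  "plan": [
    [[-0.015,0,0.04,0,0,0,0],[-0.015,0,0.04,0,0,0,0],[-0.015,0,0.04,0,0,0,0],[-0.015,0,0.04,0,0,0,0],[-0.01,0,0.04,0,0,0,0]]
  ]
}}

```text
clock: 11.23
tool_pos: [0.6292, 0.3068, 0.1183]
ee_rot: [0.053, 0.999, 0.0, 0.002]
force: [5.6, 0.0, 5.9]
gripper_width: -0.0003
gripper_force: 2.8
```

Call:
{"api": "carry_out", "payload": {
  "plan": [
    [[0,0,0.04,0,0,0,0],[0,0,0.04,0,0,0,0],[0,0,0.04,0,0,0,0],[0,0,0.04,0,0,0,0],[0,0,0.04,0,0,0,0]]
  ]
}}

```text
clock: 11.65
tool_pos: [0.63, 0.3069, 0.0989]
ee_rot: [0.053, 0.999, 0.001, 0.003]
force: [6.6, -1.8, 7.4]
gripper_width: 0.0004
gripper_force: 3.8
```

Call:
{"api": "carry_out", "payload": {
  "plan": [
    [[0,0,0.04,0,0,0,0],[0,0,0.04,0,0,0,0],[0,0,0.04,0,0,0,0]]
  ]
}}

```text
clock: 11.9
tool_pos: [0.6301, 0.307, 0.087]
ee_rot: [0.053, 0.999, 0.001, 0.003]
force: [5.8, -0.9, 8.1]
gripper_width: 0.0001
gripper_force: 3.9
```

Call:
{"api": "carry_out", "payload": {
  "plan": [
    [[0.01,0,0.04,0,0,0,0],[0.01,0,0.04,0,0,0,0],[0.01,0,0.02,0,0,0,0],[0,0,0,0,0,0,0],[0,0,0,0,0,0,0]]
  ]
}}

```text
clock: 12.32
tool_pos: [0.6233, 0.3069, 0.0747]
ee_rot: [0.053, 0.999, -0.0, -0.001]
force: [0.6, 0.6, -0.4]
gripper_width: 0.0001
gripper_force: 0.0
```

```bash
python3 - <<'E'
from cell import robot, imaging
import cv2
print(robot.read_state()["force"])
cv2.imwrite("pics/q.png",imaging.read_camera("scene"))
E
```

```text
[ 0.60068502  0.58811139 -0.40570601]
```

View pics/q.png

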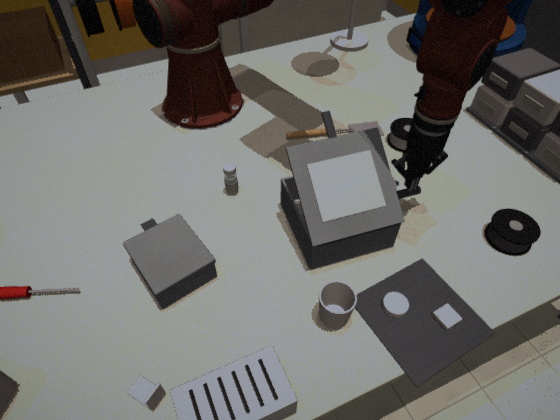

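The stay is broken, the tool carries no load, and the lid (near (345,185)) is sinking by itself. I'll back the fingers off straight up and wait.

Call:
{"api": "carry_out", "payload": {
  "plan": [
    [[0,0,-0.1,0,0,0,0],[0,0,-0.2,0,0,0,0],[0,0,-0.3,0,0,0,0],[0,0,-0.3,0,0,0,0],[0,0,-0.3,0,0,0,0]]
  ]
}}

```text
clock: 12.78
tool_pos: [0.6235, 0.3069, 0.1972]
ee_rot: [0.053, 0.999, -0.0, -0.0]
force: [1.2, -0.5, 0.8]
gripper_width: -0.0005
gripper_force: 0.0
```

Call:
{"api": "carry_out", "payload": {
  "plan": [
    [[0,0,-0.3,0,0,0,0],[0,0,0,0,0,0,0],[0,0,0,0,0,0,0],[0,0,0,0,0,0,0],[0,0,0,0,0,0,0]]
  ]
}}

```text
clock: 13.2
tool_pos: [0.6233, 0.3068, 0.224]
ee_rot: [0.053, 0.999, -0.0, -0.001]
force: [-0.4, -0.8, 0.1]
gripper_width: 0.0
gripper_force: 0.0
```

```bash
python3 - <<'E'
from cell import robot, imaging
import cv2,numpy as np
ref=cv2.imread("pics/a.png")[150:275,275:400].astype(int);p=None
for i in range(110):
  a=imaging.read_camera("scene")
  if i%12==0:
    c=a[150:275,275:400].astype(int);print(round(robot.read_state()["clock"],2),round(abs(c-ref).mean(),2),None if p is None else round(abs(c-p).mean(),2));p=c
cv2.imwrite("pics/z.png",a)
E
```

```text
13.25 17.03 None
13.85 11.28 15.44
14.45 10.71 3.6
15.05 10.68 2.06
15.65 10.7 2.07
16.25 10.7 2.08
16.85 10.7 2.04
17.45 10.69 2.04
18.05 10.7 2.05
18.65 10.71 2.06
```

View pics/z.png

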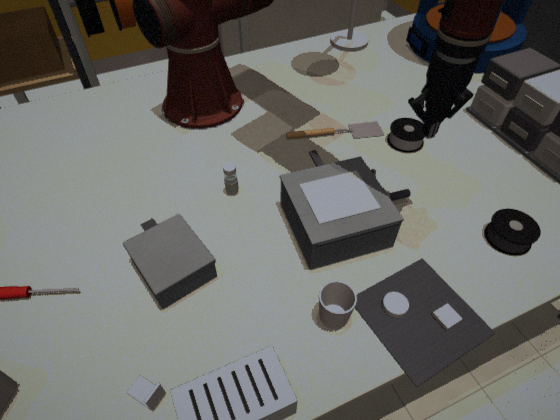

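The lid is shut: its corners and the tab tip at (312,152) match the first picture. The scene is still and the arm is clear.

```bash
python3 -c "
from cell import robot
print(robot.close_job())"
```

```text
the job is handed in; nothing more can be done
None
```

I raised the chest lid by its tab, let go with the stay alone holding it up, then pressed the stay's joint down; the lid sank fully shut by itself, and the job was handed in at about 19 s.

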